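# Find the gap of a vacuum flange joint with a stepped leaf gauge

## Task

Find how wide the gap between the two pipe flanges is: pick up the comb-shaped leaf gauge by its grip block and try its leaves in the gap from above, one after another from the thinnest up, pressing only gently, until one binds and will not go in. Then go back to the thickest leaf that did go in and leave the gauge standing in the gap on that leaf, pushed fully home, let go of. Never force a leaf, do not try thicker leaves after one has bound, and leave the other things on the bench alone.

Things in the scene. Friction and masses are not known exactly. Their poses are not given: they have to be found in the camera images.
- gauge_grip (a point): Centre of the grip block (black plastic, 24 mm along x, 28 along y, 44 high) on top of the leaf gauge, a loose steel comb of about 180 g standing upright on its four leaf tips. Leaf tips are 58 mm below this point. x, y are the gauge's own level axes, y along its spine; z up.
- gauge_spine (a point): Middle of the underside of the gauge's level spine bar (104 mm along y, 22 along x, 10 high; a small pin, 8 mm across and 7 high, stands on it at its thick-leaf end, +y), 32 mm below the grip's centre; four flat leaves hang straight down from it, 30 mm apart along y.
- leaf1_tip (a point): Middle of the square lower end of leaf 1 of the gauge, the thinnest: 3 mm thick (along y), 22 mm wide (along x), 26 mm long from tip to underside of spine. At y = -45 mm, z = -58 mm from the grip's centre; axes as the gauge's.
- leaf2_tip (a point): Middle of the square lower end of leaf 2 of the gauge, next thicker: 5 mm thick (along y), 22 mm wide (along x), 26 mm long from tip to underside of spine. At y = -15 mm, z = -58 mm from the grip's centre; axes as the gauge's.
- leaf3_tip (a point): Middle of the square lower end of leaf 3 of the gauge, next thicker: 7 mm thick (along y), 22 mm wide (along x), 26 mm long from tip to underside of spine. At y = +15 mm, z = -58 mm from the grip's centre; axes as the gauge's.
- leaf4_tip (a point): Middle of the square lower end of leaf 4 of the gauge, the thickest: 9 mm thick (along y), 22 mm wide (along x), 26 mm long from tip to underside of spine. At y = +45 mm, z = -58 mm from the grip's centre; axes as the gauge's.
- ref_edge (a point): Top of the rim of the rear flange, in the plane of its gap face, 145 mm above the table. y points from this face straight across the gap to the other flange's face; z up; x runs along the gap, level. The gap is unknown, from 3.7 to 8.5 mm: the 3 mm leaf always goes in, the 9 mm leaf never. The other flange is not reported. Both rims have a 3 mm x 45 degree chamfer at the gap.
- pipe_axis (a point): Point of the pipes' common level axis in the rear flange's gap face, 60 mm below ref_edge, same axes. Two steel flanges (discs 120 mm across, 12 mm thick, on pipes of 52 mm diameter running about 95 mm to -y and +y) face each other here, rigidly fixed to the table. A leaf is fully home when the spine's underside sits on the rims, its tip 26 mm below ref_edge.
- spool: The fixed rail and rear pipe that carry the joint; origin on the table straight under ref_edge, same axes. With a leaf home, the neighbouring leaves hang clear outside the flanges, 8 mm above the pipes. Let go of, the gauge stays standing in the gap, leaning a few degrees at most. Press down with some 5 to 8 N; the chamfers wedge a binding leaf, about doubling the push, and over 40 N on a flange is forcing.

How it is judged:
By the outcome, as a careful person would: the job done as asked, in the order asked, and still so for the second after the job is handed in, with the robot touching nothing.
It also fails if it takes over 61 s, if anything falls off the work surface, if the arm or the gripper's body presses on something with over 40 N, if the wrist force passes 120 N, or if a joint passes its speed limit or range.

## Robot

A 6-joint arm with a two-finger parallel gripper is mounted at the origin on the work surface. World frame = base frame: x ahead of the robot, y to its left, z up, the work surface at z = 0. Lengths are in m, angles in rad, forces in N, time in s.
With the tool pointing down it reaches from about 0.25 to 0.725 m from the base axis. Payload 9.7 kg.
Tool frame: the origin (TCP) lies at the very end of the fingers, on their centre line; the grasp point (between the pads) lies 19 mm behind it (ctrl.pinch_z is the z of the grasp point in the tool frame, in m); z points along the fingers, y is the line along which they close (so a half turn about z gives the same grasp; the last joint's range is limited). The gripper opens to 85 mm and grips with 20 to 120 N. Pads are 22 mm wide; open, the fingers measure 114 mm over their backs; the gripper's body (76 mm by 85 mm) begins 54 mm behind the grasp point. The pads swing forward as they close: fully open they stand 13 mm farther back than shut.
Start: joints at [1.219, 0.087, 0.176, 1.66, 0, 1.571], TCP at [0.19, 0.516, 0.231] pointing down, gripper open.
Joint ranges: [-3.13, 3.13], [-0.85, 1.81], [-1.15, 1.24], [-2.2, 2.28], [-1.44, 1.52], [-3.14, 3.14]. Speed limits (rad/s): [2.22, 2.22, 2.57, 3.14, 3.14, 3.14].

## Interface

Orientations are given as a unit quaternion [x, y, z, w].
In Python, from plant import ctrl, solver, imaging gives the robot as it stands. The module is installed in compiled form; this text tells all that it offers. Calls block until the motion is done:
- ctrl.reach(position, orientation): joint-space move of the TCP to a pose.
- ctrl.move_straight(position, max_speed=0.15, frame=None): straight line of the TCP; frame=None keeps the orientation; max_speed is the mean speed in m/s.
- ctrl.movej(angles): joint-space move.
- ctrl.gripper_to(opening): opening from 0.0 (shut) to 1.0 (fully open); the grip force is fixed at half the most; returns when the fingers have stopped.
- ctrl.wait(seconds).
- solver.solve_ik(position, orientation): joint angles nearest the present ones, or None.
- imaging.capture(name): name is "scene" or "top" or "wrist"; returns the picture (400x640x3 uint8, red, green, blue); there is no depth.
- imaging.camera_params(name): a dict with "fx", "fy", "cx", "cy" (pixels), "dist" ([k1, k2, p1, p2, k3] as OpenCV has them; the pictures are not rectified), "rvec" (rotation vector, rad) and "tvec" (3), from world to camera coordinates, as OpenCV has them. Camera axes: x right, y down, z forward; pixel columns grow to the right and rows downward; lengths in m; the calibration is good to about 2 mm. A picture is of the moment at which its call begins: read the wrist's pose just before it. camera_params takes no time and is no camera call; for the wrist camera it gives the pose at the moment of the call.
A pose or a line that the arm cannot do raises ctrl.IKError and nothing moves.
- ctrl.job_done(): hands the job in; it is judged then, once.
Readings, each from a call of its own:
- ctrl.get_clock(): time.
- ctrl.get_joints(): joint angles.
- ctrl.get_qvel(): joint speeds.
- ctrl.get_joint_torque(): joint torques, N m.
- ctrl.get_position(): TCP position.
- ctrl.get_ee_rot(): TCP orientation.
- ctrl.get_wrist_force(): force on the tool from outside, world axes, zero at the start.
- ctrl.get_torque(): the same for the moment, N m.
- ctrl.get_gripper_width(): opening from 0.0 (shut) to 1.0 (fully open).
- ctrl.get_finger_force(): force on a finger pad.
Only numpy, scipy, OpenCV 4.12 (cv2) and the standard library are available. Lean on these libraries where they do the work, as an engineer would, in place of code of your own. Each camera call takes 0.05 s, during which the arm holds its last target. There are 200 camera calls.

## Working session

There is one attempt and no reset: what is moved stays moved. The work goes in short steps, each a Python script; the robot and the scene stay as the last script left them, time stands still between calls to the robot, and variables do not carry over. Pictures are saved under pics/ and viewed, at most 10 in all, crops included, and the job is handed in when it is done.

```bash
mkdir -p pics; python3 - <<'E'
from plant import ctrl, solver, imaging
import cv2
for n in ["scene","top"]:
    im=imaging.capture(n); cv2.imwrite(f"pics/{n}0.png",im[:,:,::-1])
    p=imaging.camera_params(n); print(n,p)
print(ctrl.get_clock(), ctrl.get_ee_rot(), ctrl.pinch_z)
E
```

```text
scene {'fx': 376.91550252739137, 'fy': 376.91550252739137, 'cx': 320.41664106824203, 'cy': 195.48168862886294, 'dist': array([0.018316, 0.      , 0.      , 0.      , 0.      ]), 'rvec': array([ 1.84076638,  2.01380379, -0.56722411]), 'tvec': array([-0.02568335, -0.41853433,  1.17659741])}
top {'fx': 423.5444272643269, 'fy': 423.5444272643269, 'cx': 317.37263232741327, 'cy': 199.4853846317637, 'dist': array([-0.09805094,  0.        ,  0.        ,  0.        ,  0.        ]), 'rvec': array([ 2.16097371, -2.10136839,  0.19727827]), 'tvec': array([0.04678139, 0.55679649, 0.76347939])}
0.1 [ 1.75007903e-01  9.84566834e-01 -6.04281005e-04 -1.32040806e-04] -0.0187
```

View pics/scene0.png

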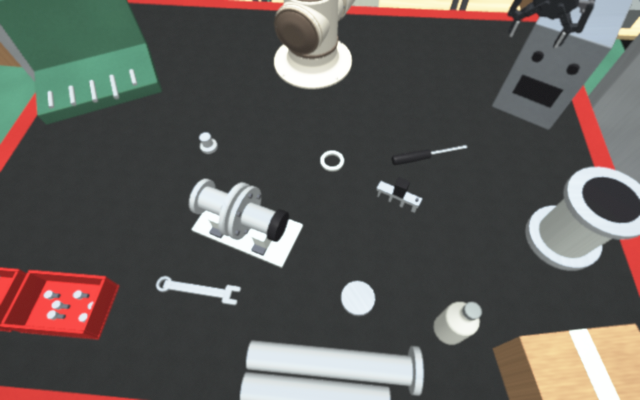

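View pics/top0.png

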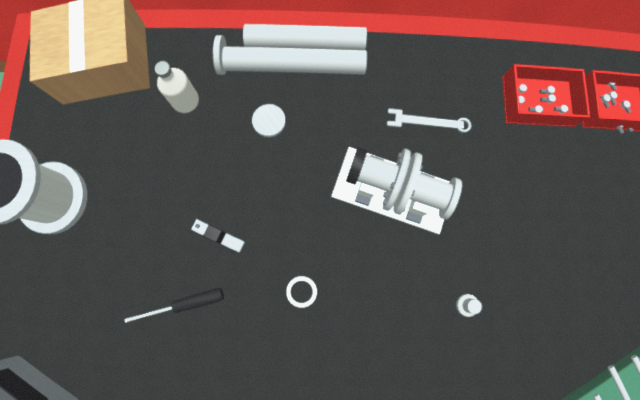

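The scene view shows the gauge at about (400,193) and the flange joint at (240,210). In the top view, the spine runs from (193,225) to (243,246), with the grip at about (213,236) and what looks like the pin at (197,227). The flanges are at about (403,180). I'll cast rough positions, then look closer with the wrist camera.

```bash
cat > h.py <<'E'
import numpy as np, cv2
from scipy.spatial.transform import Rotation as R
from plant import ctrl, solver, imaging
def K(p): return np.array([[p['fx'],0,p['cx']],[0,p['fy'],p['cy']],[0,0,1.]])
def ray(p,uv):
    uv=np.asarray(uv,float).reshape(-1,1,2)
    n=cv2.undistortPoints(uv,K(p),p['dist']).reshape(-1,2)
    M=cv2.Rodrigues(p['rvec'])[0]
    return -M.T@p['tvec'], np.c_[n,np.ones(len(n))]@M
def onz(p,uv,z):
    c,d=ray(p,uv); return c+d*((z-c[2])/d[:,2])[:,None]
def proj(p,X): return cv2.projectPoints(np.asarray(X,float).reshape(-1,3),p['rvec'],p['tvec'],K(p),p['dist'])[0].reshape(-1,2)
def down(psi):  # tool down, tool y (closing) at world angle psi
    y=np.array([np.cos(psi),np.sin(psi),0]); z=np.array([0,0,-1.])
    return R.from_matrix(np.c_[np.cross(y,z),y,z]).as_quat()
E
python3 - <<'E'
from h import *
p=imaging.camera_params("top")
print(onz(p,[[193,225],[243,246]],.036),onz(p,[[215,236]],.08))
print(onz(p,[[403,150],[415,153],[390,208]],.145), ray(p,[[0,0]])[0])
w=imaging.camera_params("wrist"); T=ctrl.get_position(); q=R.from_quat(ctrl.get_ee_rot())
c,d=ray(w,[[320,200]]); print(w['fx'],w['cx'],w['cy'],'cam in tool',q.inv().apply(c-T),q.inv().apply(d))
E
```

```text
[[0.50038822 0.30240873 0.036     ]
 [0.46293738 0.20244719 0.036     ]] [[0.47669087 0.24742706 0.08      ]]
[[ 0.62977083 -0.08374114  0.145     ]
 [ 0.62507843 -0.10475713  0.145     ]
 [ 0.52698689 -0.0604549   0.145     ]] [0.41137729 0.06578039 0.84944292]
317.30982012555705 314.1533280247656 196.53784801042477 cam in tool [ 0.07536983  0.00049346 -0.14286972] [[-0.31437992  0.01905638  0.94934751]]
```

```bash
python3 - <<'E'
from h import *
psi=np.deg2rad(69.5)
t=ctrl.get_clock()
ctrl.reach([.481,.252,.16],down(psi)); print(ctrl.get_clock()-t)
w=imaging.camera_params("wrist"); im=imaging.capture("wrist")
np.savez("g.npz",im=im,**w); cv2.imwrite("pics/g1.png",im[:,:,::-1])
ctrl.reach([.575,-.085,.23],down(np.deg2rad(77))); print(ctrl.get_clock()-t)
w=imaging.camera_params("wrist"); im=imaging.capture("wrist")
np.savez("f.npz",im=im,**w); cv2.imwrite("pics/f1.png",im[:,:,::-1])
print(ctrl.get_clock(),ctrl.get_joints(),ctrl.get_position())
E
```

```text
1.4832999999999998
2.875
3.025 [-1.44755803e-01  1.62782364e-01  2.56629444e-01  1.66499354e+00
  2.00050526e-04  8.07791749e-02] [ 0.57499805 -0.08376297  0.22980396]
```

View pics/g1.png

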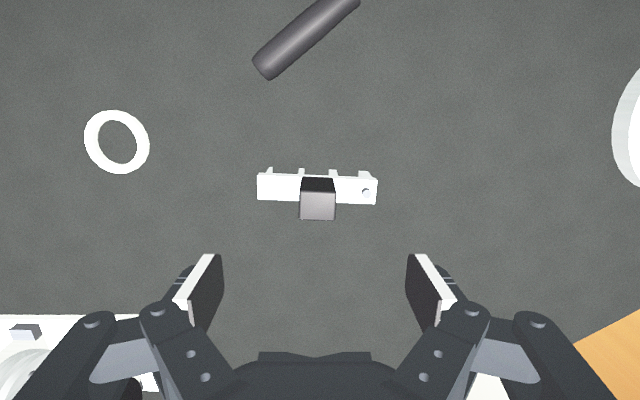

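View pics/f1.png

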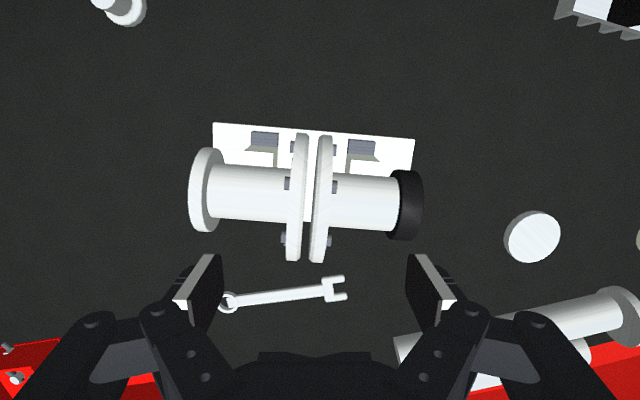

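The gauge picture shows the spine's top from (257,174) to (377,205), with the pin at (366,192), so +y points right along tool y. The grip's top face is around (318,204). The flange picture shows the rims at columns 287–309 and 310–333, with the gap near column 309, tilted slightly. I'll enlarge both.

```bash
python3 - <<'E'
import cv2,numpy as np
a=cv2.imread("pics/g1.png")[160:225,250:385]; b=cv2.imread("pics/f1.png")[125:270,270:350]
a=cv2.resize(a,None,fx=4,fy=4,interpolation=cv2.INTER_NEAREST);b=cv2.resize(b,None,fx=4,fy=4,interpolation=cv2.INTER_NEAREST)
b=cv2.convertScaleAbs(b.astype(np.float32)-130,alpha=2) if 0 else b
cv2.imwrite("pics/fb.png",b)
g=cv2.cvtColor(cv2.imread("pics/f1.png"),cv2.COLOR_BGR2GRAY)
for r in range(140,262,10): print(r,g[r,284:340])
g=cv2.cvtColor(cv2.imread("pics/g1.png"),cv2.COLOR_BGR2GRAY)
for r in (180,185,190,195,200): print(r,g[r,252:262],g[r,372:382])
for c in (262,270,280,290,345,352,358): print(c,g[165:212,c])
for r in (206,210,214): print(r,g[r,294:342])
for c in (310,318,326): print(c,g[178:225,c])
E
```

```text
140 [254 254 254 255 255 255 245 197 232 246 250 175 172 172 168 170 168 170
 167 163 163 162 160 150 157 242 255 255 254 254 254 255 255 255 150 122
 132 138 149 165 162 161 153 151 154 151 148 143 188 253 255 254 254 254
 254 254]
150 [255 255 255 255 255 249 117 130 135 174 215 217 212 213 208 205 208 203
 202 203 191 182 175 167 214 255 255 254 254 254 255 255 255 113 137 166
 167 169 182 197 198 198 198 199 198 197 201 198 197 163 135 127 215 255
 255 254]
160 [255 255 255 255 255 255 255 244 194 231 230 232 231 229 230 230 229 226
 227 216 199 203 202 230 254 255 255 255 254 255 255 255 100 133 182 191
 188 196 219 223 225 226 225 223 224 217 223 217 234 252 255 254 254 254
 254 254]
170 [130 132 129 131 129 125 152 220 242 238 237 240 239 240 239 240 239 241
 235 223 212 212 201 240 255 255 255 255 255 255 255 101 124 177 201 193
 200 219 230 230 231 235 233 232 232 234 234 234 244 254 255 255 255 254
 254 254]
180 [180 116 120 119 112 147 228 248 246 245 244 244 243 242 242 243 244 241
 228 223 223 211 241 255 255 254 254 255 255 255 150 110 168 215 211 216
 233 245 243 241 2
[... 4228 characters left out ...]
72 171 171 174 171 171 174 168 173 169 170 170 171 175 174 172
 171 173 171 160 114  91 125 122 120 117 118 123]
310 [ 50  55  51  49  51  60  52  57  53  57  51  56  59 103 161 199 198 195
 198 192 193 194 194 190 189 185 185 182 184 186 180 183 179 181 177 172
 173 167 168 163 168 128 105 120 119 118 120]
318 [ 52  52  53  56  56  56  53  54  53  56  55  50  58  82 142 202 201 201
 201 199 200 197 195 196 193 195 192 187 189 188 183 180 180 179 177 172
 171 169 169 168 164 141 102 123 121 122 120]
326 [ 51  48  54  61  59  57  57  57  53  53  54  50  54  67 115 185 211 207
 201 207 200 202 204 199 196 197 191 191 188 187 186 181 180 175 178 173
 171 166 167 165 165 155 145 123 124 123 128]
```

View pics/fb.png

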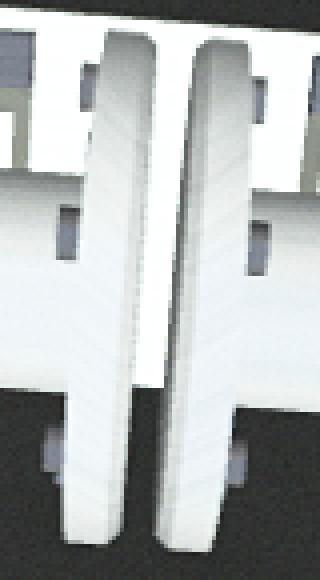

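The crop shows both chamfered rims and the gap between them, with the two rim/chamfer edges at about columns 300.5 and 319.5 at row 190. Next I cast these edges and check them against the known sizes.

```bash
python3 - <<'E'
from h import *
g=np.load("g.npz"); f=np.load("f.npz")
c=onz(g,[[256.5,174.5],[256.5,199.5],[376.1,204],[378,179]],.036)
print("spine",np.linalg.norm(np.diff(c,axis=0),axis=1)*1e3); C=c.mean(0)
v=c[2]+c[3]-c[0]-c[1]; print(C,np.degrees(np.arctan2(v[1],v[0])))
k=onz(g,[[300,191.5],[300.5,218.5],[333.5,219.5],[335,192.5]],.08); print("grip",np.linalg.norm(np.diff(k,axis=0),axis=1)*1e3,k.mean(0))
# flange: axis along x (rim direction) from tangents
c0,d=ray(f,[[292,261.5],[318,262.8],[303,132.5],[329,134.5]])
M=cv2.Rodrigues(f['rvec'])[0]
print("cam",c0)
rows=np.arange(150,251,10); L=np.array([303.5,302.5,302.5,301.5,300.5,299.7,299.3,298.5,297.7,297.5,296.5]); Rr=np.array([321.7,321.5,320.5,319.5,319.5,318.3,317.5,316.3,315.5,314.7,313.5])
th=np.deg2rad(-103+90+180+3)
for it in range(4):
    u=np.array([np.cos(th),np.sin(th)])   # along gap
    a=[np.arctan2(di[:2]@u,-di[2]) for di in d]
    b=(np.mean(a[:2])+np.mean(a[2:]))/2; s0=c0[:2]@u+np.tan(b)*(c0[2]-.085)
    half=abs(np.mean(a[:2])-np.mean(a[2:]))/2; D=(c0[2]-.085)/np.cos(b)
    def cast(cols):
        z=np.full(len(rows),.145)
        for _ in range(20):
            P=np.array([onz(f,[[x,y]],zz)[0] for x,y,zz in zip(cols,rows,z)])
            z=.085+np.sqrt(np.maximum(.06**2-(P[:,:2]@u-s0)**2,0))
        return P
    A,B=cast(L),cast(Rr); m=(A+B)/2
    pf=np.polyfit(m[:,0],m[:,1],1); th=np.arctan(pf[0])+np.pi
u=np.array([np.cos(th),np.sin(th)]);n=np.array([-u[1],u[0]])
print("R check",D*np.sin(half),"dir",np.degrees(th),"gapline residual",((m[:,:2]@n)-np.mean(m[:,:2]@n))*1e3)
print("z",m[:,2],"width",((A-B)[:,:2]@n)*1e3)
print("gap top centre",u*s0+n*np.mean(m[:,:2]@n))
E
```

```text
spine [ 22.82681774 106.55156756  23.02089955]
[0.4849013  0.25463912 0.036     ] 67.22773542149515
grip [21.28817764 24.94721609 21.3490434 ] [0.48454623 0.2545638  0.08      ]
cam [ 0.50170894 -0.06691451  0.37267001]
R check 0.06040832714022778 dir 162.37112355283074 gapline residual [ 0.0863044   0.01866627 -0.14288561  0.06610427 -0.12145847  0.06339287
 -0.06670963  0.09872643  0.10021304 -0.15160977  0.0492562 ]
z [0.11673876 0.12537317 0.13165043 0.13641874 0.1400079  0.14261868
 0.14428824 0.14498544 0.14453778 0.14254932 0.13791974] width [14.70332859 14.96561657 13.94680596 13.80048676 14.48616979 14.161495
 13.89652497 13.6904094  13.8628164  13.65759181 13.92056265]
gap top centre [ 0.59098525 -0.09264448]
```

The sizes agree: spine about 104 × 22, disc radius 60.4 mm, and a gap of roughly 7.5 mm. I'll grasp the gauge now.

```bash
cat >> h.py <<'E'
G=np.array([.59099,-.09264]); PSI=np.deg2rad(72.37); YD=np.array([np.cos(PSI),np.sin(PSI)])
LY={1:-.045,2:-.015,3:.015,4:.045}
E
python3 - <<'E'
from h import *
t=ctrl.get_clock()
q=down(np.deg2rad(67.2)); g=[.4848,.2546]
ctrl.gripper_to(.62)
ctrl.reach([*g,.11],q); ctrl.move_straight([*g,.0415],max_speed=.08)
print(ctrl.get_clock()-t,ctrl.get_position(),ctrl.get_wrist_force())
ctrl.gripper_to(0); print(ctrl.get_gripper_width(),ctrl.get_finger_force(),ctrl.get_wrist_force())
p=ctrl.get_position(); ctrl.move_straight([p[0],p[1],.10]); ctrl.wait(.1)
print(ctrl.get_clock(),ctrl.get_position(),ctrl.get_wrist_force(),ctrl.get_torque())
im=imaging.capture("wrist"); w=imaging.camera_params("wrist"); cv2.imwrite("pics/h1.png",im[:,:,::-1])
E
```

```text
2.8249999999999997 [0.48512225 0.2548122  0.04208349] [-0.09826106  0.38526743  0.90436859]
0.3202232595807135 59.53461706638336 [-0.26477322  0.5039871   5.47467318]
6.8333 [0.48452517 0.25437382 0.09838639] [ 0.66088675  0.80836645 -2.44896491] [-0.03970759 -0.00740447  0.00835927]
```

View pics/h1.png

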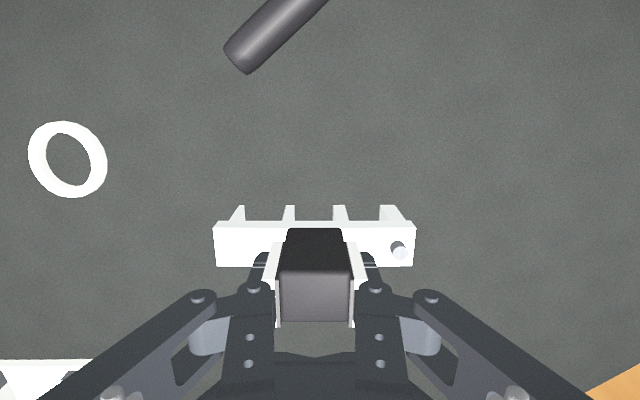

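The gauge is held square and level: the spine runs from (214,222) to (415,267) with the pin on the right, and the grip sits between the pads. Next is leaf 1, descending in force-guarded steps.

```bash
cat >> h.py <<'E'
Q=down(PSI); U=np.array([np.sin(PSI),-np.cos(PSI)])
def force(): return np.array(ctrl.get_wrist_force())
def loc(F): return np.round([F[:2]@U,F[:2]@YD,F[2]],1)   # along gap, across gap, up
def over(leaf,z,off=0.): 
    xy=G-YD*(LY[leaf]-off); return np.array([*xy,z])
def descend(leaf,F0,zend,lim=6.,off=0.,fine=.0006,coarse=.002):
    """guarded descent; TCP z = tip z + .042. returns (stop reason, z)"""
    z=ctrl.get_position()[2]; log=[]
    while z>zend:
        z=max(zend,z-(fine if .180<z<.1885 or z<.1625 else coarse))
        ctrl.move_straight(over(leaf,z,off),max_speed=.03)
        F=force()-F0; log.append((round(z*1e3,1),round(ctrl.get_position()[2]*1e3,1),*loc(F)))
        if F[2]>lim: return "stop",log
    return "end",log
E
python3 - <<'E'
from h import *
p=ctrl.get_position(); ctrl.move_straight([p[0],p[1],.215],max_speed=.25)
ctrl.reach(over(1,.215),Q); ctrl.move_straight(over(1,.190),max_speed=.08); ctrl.wait(.2)
t=ctrl.get_clock(); P=ctrl.get_position(); print(t,(P-over(1,.19))*1e3)
F0=np.mean([force() for _ in range(3)],0); np.save("F0.npy",F0); print(loc(F0))
r,l=descend(1,F0,.170); print(r,ctrl.get_clock()-t); [print(*x) for x in l]
im=imaging.capture("wrist"); cv2.imwrite("pics/i1.png",im[:,:,::-1])
E
```

```text
9.4 [0.21289343 0.06905875 0.61738116]
[ 0.4  0.9 -2.3]
end 4.75
188.6 188.6 -0.3 -1.7 0.3
186.6 186.4 -0.7 -0.7 1.0
186.0 185.9 0.5 -0.5 1.0
185.4 185.4 -0.2 -0.7 0.3
184.8 184.8 -1.0 -1.2 0.6
184.2 184.2 0.4 -1.0 0.5
183.6 183.6 0.5 -0.8 -0.0
183.0 183.0 -0.5 -1.5 -0.4
182.4 182.4 -0.1 -0.9 -0.3
181.8 181.8 -0.6 -1.7 -0.3
181.2 181.2 -1.3 -2.1 0.4
180.6 180.6 0.1 -0.8 0.3
180.0 180.0 -0.5 -0.7 1.1
179.4 179.4 -1.0 -0.6 0.7
177.4 177.2 -0.4 -0.4 0.6
175.4 175.2 -0.2 -1.0 0.3
173.4 173.2 -1.1 -0.6 0.6
171.4 171.2 -0.2 -1.5 -0.1
170.0 169.9 -0.6 -0.6 0.0
```

View pics/i1.png

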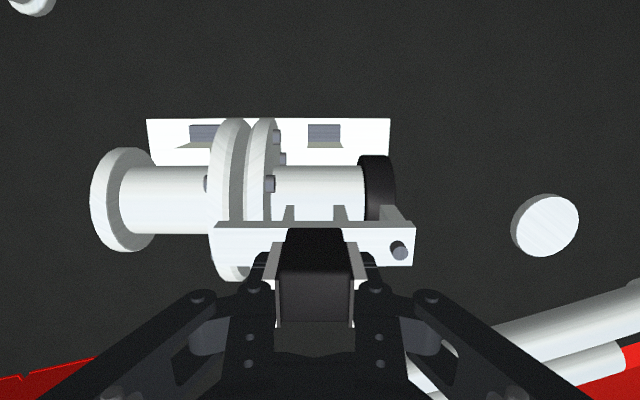

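Leaf 1 is inside the gap between the two rims (around column 247) and meets no resistance. I'll take it nearly home, then touch each face lightly to centre on the gap before trying leaf 2.

```bash
python3 - <<'E'
from h import *
F0=np.load("F0.npy"); t=ctrl.get_clock()
r,l=descend(1,F0,.162); print(r,l[-1])
ctrl.move_straight(over(1,.163),max_speed=.03)
b=(np.mean([force() for _ in range(3)],0)-F0)[:2]@YD
e=[]
for s in (1,-1):
    o=.0012*s; 
    while abs(o)<.005:
        ctrl.move_straight(over(1,.163,o),max_speed=.03); f=(force()-F0)[:2]@YD-b
        print(round(o*1e3,1),round(f,1),end="; ")
        if f*s<-2.5: break
        o+=.0004*s
    e.append((ctrl.get_position()-over(1,0))[:2]@YD*1e3)
print("\nedges",e,"centre",np.mean(e),"gap",e[0]-e[1]+3)
off=np.mean(e)/1e3
ctrl.move_straight(over(1,.163,off)); ctrl.move_straight(over(1,.196,off),max_speed=.12)
print(ctrl.get_clock()-t,ctrl.get_clock())
E
```

```text
end (162.0, np.float64(161.9), np.float64(-0.6), np.float64(-0.2), np.float64(-0.4))
1.2 -0.5; 1.6 -0.3; 2.0 0.2; 2.4 -1.7; 2.8 -4.8; -1.2 -0.3; -1.6 -0.4; -2.0 -0.7; -2.4 -0.3; -2.8 -0.7; -3.2 0.4; -3.6 3.4; 
edges [np.float64(2.243598074479055), np.float64(-3.186368990168492)] centre -0.4713854578447185 gap 8.429967064647547
4.958300000000001 19.1583
```

```bash
python3 - <<'E'
from h import *
F0=np.load("F0.npy"); off=-.00045
for leaf in (2,3):
    ctrl.move_straight(over(leaf,.196,off),max_speed=.1); ctrl.move_straight(over(leaf,.1885,off),max_speed=.06); ctrl.wait(.1)
    r,l=descend(leaf,F0,.162,off=off,fine=.001,coarse=.003); print(leaf,r,ctrl.get_clock()); [print(*x) for x in l]
    if r=="stop": break
    ctrl.move_straight(over(leaf,.196,off),max_speed=.12)
print(ctrl.get_clock())
E
```

```text
2 end 23.7333
187.3 187.3 -0.2 -0.2 0.4
186.3 186.3 -0.7 -1.3 1.3
185.3 185.3 0.0 -0.2 0.8
184.3 184.3 -0.8 -0.1 -1.2
183.3 183.3 -0.6 -1.1 -0.4
182.3 182.3 -0.9 -1.6 -0.3
181.3 181.2 -1.4 -1.8 0.6
180.3 180.3 -0.2 -0.1 -0.2
179.3 179.2 -0.8 -0.5 -0.3
176.3 176.0 -0.6 -0.3 0.6
173.3 173.0 -0.2 -1.1 0.1
170.3 170.1 0.4 -1.5 0.1
167.3 167.1 0.1 -0.8 -0.2
164.3 164.1 0.5 -0.6 0.2
162.0 161.9 -0.2 -0.8 0.5
3 end 28.7417
187.4 187.4 0.5 -0.5 1.0
186.4 186.3 -0.8 -1.1 -0.6
185.4 185.3 0.2 -1.5 0.4
184.4 184.3 -0.3 -1.6 0.9
183.4 183.3 0.3 -1.9 -1.2
182.4 182.3 -0.3 -1.2 0.7
181.4 181.3 -0.2 -0.9 1.5
180.4 180.3 0.1 -0.3 -0.1
179.4 179.3 -0.9 -0.6 1.3
176.4 176.1 0.0 -1.3 0.2
173.4 173.1 -1.1 -1.4 0.1
170.4 170.1 -0.2 -0.7 -0.3
167.4 167.1 0.1 -1.1 1.2
164.4 164.1 -0.8 -0.7 0.1
162.0 161.9 -0.6 -0.4 -0.8
29.175
```

```bash
python3 - <<'E'
from h import *
F0=np.load("F0.npy"); off=-.00045
ctrl.move_straight(over(4,.196,off),max_speed=.1); ctrl.move_straight(over(4,.1885,off),max_speed=.06); ctrl.wait(.1)
r,l=descend(4,F0,.178,lim=5.,off=off,fine=.0004); print(4,r,ctrl.get_clock()); [print(*x) for x in l]
ctrl.wait(.1); print(loc(force()-F0),ctrl.get_position()[2])
if r=="stop": ctrl.move_straight(over(4,.196,off),max_speed=.08)
print(ctrl.get_clock())
E
```

```text
4 stop 33.25
188.0 188.1 0.8 -0.4 0.2
187.6 187.6 -0.4 -2.0 1.2
187.2 187.1 -1.0 -0.6 0.5
186.8 186.7 -0.3 -0.3 -0.3
186.4 186.3 -0.2 -1.3 0.4
186.0 186.0 0.5 -1.3 1.3
185.6 185.5 -0.8 -1.0 -0.0
185.2 185.1 -0.1 -1.1 -0.5
184.8 184.8 0.0 -0.9 1.6
184.4 184.4 0.5 -1.2 0.7
184.0 184.1 -0.7 -1.2 1.6
183.6 183.8 -0.8 -1.7 3.7
183.2 183.5 -0.9 -1.7 6.5
[-0.9 -1.8  6.4] 0.183483730150032
33.6583
```

Leaf 4 bound at about 6.5 N in the chamfer. Going back to leaf 3 to push it home.

```bash
python3 - <<'E'
from h import *
F0=np.load("F0.npy"); off=-.00045
ctrl.move_straight(over(3,.196,off),max_speed=.1); ctrl.move_straight(over(3,.1885,off),max_speed=.06); ctrl.wait(.1)
r,l=descend(3,F0,.163,off=off,fine=.001,coarse=.003); print(r,l[-1])
if r=="end":
    r,l=descend(3,F0,.156,lim=5.5,off=off,fine=.0004); print(r); [print(*x) for x in l]
ctrl.wait(.2); print(loc(force()-F0),ctrl.get_position(),ctrl.get_clock())
im=imaging.capture("wrist"); cv2.imwrite("pics/k1.png",im[:,:,::-1])
E
```

```text
end (163.0, np.float64(162.9), np.float64(-1.0), np.float64(-0.9), np.float64(0.8))
stop
160.9 161.5 -1.2 -2.1 5.9
[-0.3 -1.3  7. ] [ 0.58653881 -0.10742634  0.16150856] 38.6833
```

```bash
python3 - <<'E'
from h import *
F0=np.load("F0.npy"); off=-.00045
ctrl.move_straight(over(3,.1613,off),max_speed=.02); print(loc(force()-F0))
ctrl.gripper_to(.62); ctrl.wait(.2); print(loc(force()-F0),ctrl.get_finger_force())
ctrl.move_straight(over(3,.225,off),max_speed=.08); ctrl.wait(.3)
w=imaging.camera_params("wrist"); im=imaging.capture("wrist"); np.savez("m.npz",im=im,**w); cv2.imwrite("pics/m1.png",im[:,:,::-1])
print(ctrl.get_clock())
g=np.array([*(G-YD*(.015-off))])
pts=[[*(g+YD*y+U*x),.187] for y in(-.052,.052) for x in(-.011,.011)]
print(proj(w,pts))
E
```

```text
[-0.4 -1.9  6. ]
[-1.  -0.7  3.2] 0.0
40.85
[[227.60532383 207.43521386]
 [230.62634554 240.44256624]
 [399.11179407 207.17634219]
 [396.23529563 240.18894754]]
```

View pics/m1.png

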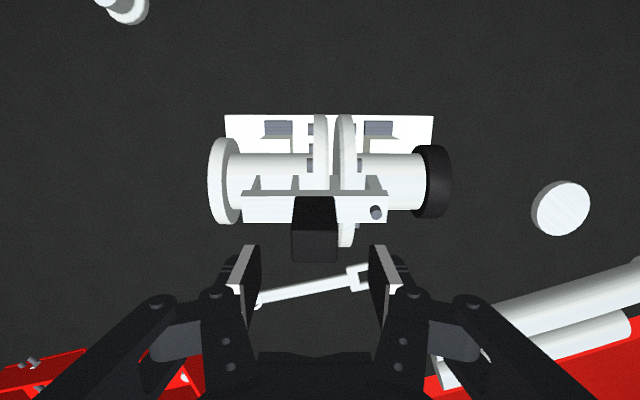

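The gauge stands in the gap on leaf 3. Its spine runs level from (242,190) to (388,223), with the grip around (314,230) and the fingers clear. I'll check the spine height numerically, then retreat and hand in.

```bash
python3 - <<'E'
from h import *
m=np.load("m.npz"); off=-.00045
g=G-YD*(.015-off)
for z in (.155,.160): print(z,proj(m,[[*(g+YD*y+U*x),z] for y in(-.052,.052) for x in(-.011,.011)]).round(1).tolist())
gr=cv2.cvtColor(m['im'],cv2.COLOR_RGB2GRAY); print(gr[210,236:248],gr[210,380:394]); print(gr[185:230,275],gr[185:230,362])
E
```

```text
0.155 [[239.4, 192.1], [241.6, 221.2], [387.5, 191.9], [385.4, 221.0]]
0.16 [[237.7, 194.2], [240.1, 223.9], [389.1, 194.0], [386.9, 223.7]]
[116 122 117 113  84  90 252 243 243 242 242 242] [ 88 225 252 247 246 248 252 207  52  27  31  31  34  29]
[245 245 245 246 239 132 133 132 134 134 126 234 248 242 239 242 245 246
 245 244 243 244 243 244 245 241 242 245 243 244 245 245 243 243 243 239
 248 255  31  48  48  42  50  47  50] [243 244 243 245 236 136 136 137 139 133 131 238 246 244 244 245 245 246
 248 247 245 245 246 245 248 245 246 245 246 243 244 244 245 244 246 244
 249 255  33  42  53  50  51  51  53]
```

```bash
python3 - <<'E'
from h import *
ctrl.move_straight(over(3,.28,0),max_speed=.15); ctrl.wait(.3); print(ctrl.get_clock()); print(ctrl.job_done())
E
```

```text
41.6667
the job is handed in; nothing more can be done
None
```

Leaves 1 to 3 (3, 5 and 7 mm) went in and leaf 4 (9 mm) bound at about 6.5 N, so the gap is between 7 and 8.5 mm. The gauge stands level in the gap on leaf 3, pushed home and let go of, handed in at 41.7 s.

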